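# Feed a slide box through the chute flap

## Robot

A 7-joint arm with a two-finger parallel gripper is mounted at the origin on a cart in front of the work surface, level with it; the furniture and walls round the work are solid. World frame = base frame: x ahead of the robot, y to its left, z up, the work surface at z = 0. Lengths are in m, angles in rad, forces in N, time in s.
With the tool pointing down it reaches from about 0.4 to 0.85 m from the base axis. Payload 10.4 kg.
Tool frame: the origin (TCP) lies between the finger pads; the fingertips stand 22 mm ahead of it and the grasp point (between the pads) lies 3 mm ahead of it (r.nose_length is the distance from the TCP to the fingertips, in m); z points along the fingers, y is the line along which they close (so a half turn about z gives the same grasp; the last joint's range is limited). The gripper opens to 87 mm and grips with 3 to 60 N. Pads are 19 mm wide; open, the fingers measure 117 mm over their backs; the gripper's body (75 mm by 190 mm) begins 51 mm behind the grasp point.
Start: joints at [1.104, 0.332, -0.065, 1.46, 0.022, 1.35, -0.088], TCP at [0.268, -0.564, 0.245] pointing down, gripper open.
Joint ranges: [-2.6, 2.6], [-0.5, 2.12], [-1.47, 1.34], [0.16, 2.42], [-1.27, 4.41], [0.06, 2.06], [-2.6, 2.6]. Speed limits (rad/s): [2.22, 2.22, 2.79, 2.79, 3.14, 3.14, 3.14].

## Interface

Orientations are given as a unit quaternion [x, y, z, w].
In Python, from bench import readout, cams, r gives the robot as it stands. The module is installed in compiled form; this text tells all that it offers.
- The arm moves only by the tool step_arm, never from a script. Its argument "deltas" is a list that holds one entry, the list of rows, each a list of 7 numbers: the turn, a rotation vector about the tool's x, y, z in rad, then the shift along the tool's x, y, z in m, then the opening in per cent of the stroke, from 0 (shut) to 100 (fully open). A call has 1 to 20 rows; each row is the pose to reach, as a shift and turn from the pose commanded when the call began, along the tool's axes at that moment; what a row does not reach only later rows make up. A row lasts 1/8 s, in which the tool goes at most 62.5 mm and 10.7 degrees, less where a joint would pass 70% of its speed; a pose out of reach is approached as far as the arm can. A call with a gripper value outside its range is refused whole. The fingers move at their own pace and stop on an object; "squeeze" is the grip in N (left out, the last holds). Time passes only in rows, so rows that repeat a pose let the fingers close. It gives the time, the measured TCP pose, the force, the opening and the grip force at its end, in the units of the state.
- readout.read_state(): the state, without advancing time (a new reading comes with each control period).
- cams.camera(name): name is "side" or "top" or "wrist"; returns a dict with "img" (420x560x3 uint8, red, green, blue), "fx", "fy", "cx", "cy" (pixels), "k1" (the pictures are not rectified: a ray, as slopes to the right and down, at radius r is drawn at 1 + k1 r^2 times it, then the intrinsics apply), "origin" and "rotation" of the camera in the world; the wrist camera has in their place "T_tool_cam" (4x4, takes a point from camera to tool coordinates, whose origin is the TCP and whose axes are the flange's). Camera axes: x right, y up, looking along -z (the intrinsics and any distortion apply to the point x, -y, -z); pixel columns grow to the right and rows downward; lengths in m; the calibration is good to about 2 mm. A picture is of the moment at which its call begins: read the wrist's pose just before it. There is no depth.
- r.close_job(): hands the job in; it is judged then, once.
The state is a dict: "time": time; "joint_positions": joint angles; "joint_vel": joint speeds; "joint_torque": joint torques, N m; "ee_pos": TCP position; "eef_rot": TCP orientation; "ft_force": force on the tool from outside, world axes, zero at the start; "torque": the same for the moment, N m; "width": finger opening in m; "grip_force": force on a finger pad.
Only numpy, scipy, OpenCV 4.12 (cv2) and the standard library are available. Lean on these libraries where they do the work, as an engineer would, in place of code of your own. Each camera call takes 0.05 s, during which the arm holds its last target. There are 200 camera calls.

## Task

With your fingertips, push the slide box along the raised feed table and on through the hanging flap, until it tips over the sill and slides down the chute into the tray behind. Then draw the fingers back so that the flap swings shut. Only push the box: do not lift or carry it, and leave the bottle, the vial and the timer beside the feeder alone.

Things in the scene. Friction and masses are not known exactly. Their poses are not given: they have to be found in the camera images.
- feeder: Fixed metal feeder. Origin on the bench top (z 0) straight below the flap's hinge line, mid lane; x runs level along the lane from the feed table into the chute, y left across it, z up. In this frame, mm: flat feed table 200 wide, x -190 to 15, top at z 45. Lane side walls: smooth, inner faces at y +-54, 4 thick, x -30 to 205, top z 70
- funnel (a point): Mid lane, on the table at the narrow end of the funnel, 30 mm before the closed flap (feeder x -30, z 45); axes as the feeder's. From here two smooth 4 mm thick fences, 25 mm high above the table, widen back toward the robot: inner width 108 mm here, 180 mm at feeder x -106. They guide the box
- hinge (a point): Middle of the 6 mm hinge rod that runs right across the lane, 56 mm above the table (feeder x 0, z 101); axes as the feeder's. It is held by two cheek plates outside y +-55, x -17 to 17, top z 105. Nothing else stands over the lane
- flap (a joint): Angle (rad) of the grey plastic flap, 100 mm wide, 3 thick, 30 g, hanging 50 mm down from its hinge, lower edge 6 mm above the table: 0 hangs shut, grows to 1.5 as the lower edge swings away from the table into the chute; it cannot swing toward the table. Free, falls shut by its own weight; opens to about 1.2 for the box
- sill (a point): Middle of the sill, where the level table ends, 15 mm beyond the closed flap (feeder x 15, z 45); axes as the feeder's. Beyond it a polished slippery chute falls to z 4 at feeder x 100. Once the box's middle is past the sill, it tips and slides down by itself, so the fingers need not pass the flap
- tray (a point): Point on the floor of the level slippery tray at the foot of the chute, mid lane, 160 mm beyond the closed flap, z 4; axes as the feeder's. The tray ends at an end wall 40 mm further on
- slides_center (a point): Centre of the loose dark blue lidded slide box on the feed table, half-way up. The box is 66 long along its own x (the feed direction, roughly), 88 wide along y, 36 high, about 0.16 kg; the side to push is 33 mm from here in its -x, facing the robot. It starts askew and off centre on the open part of the table
- amber: Brown glass reagent bottle with blue cap, 70 across, 158 high, stands on the bench beside the chute; origin at the centre of its underside. Leave alone
- small_vial: White-capped small vial, 25 across, 53 high, on the bench beside the feeder; origin at the centre of its underside. Leave alone
- bench_timer: Small white square timer, 62 x 62 x 20, lies on the bench beside the feeder; origin at the centre of its underside. Leave alone
Mind the look-alikes: they are no part of the job. What is meant by the part that bears slides_center is not orange, and is the larger of those in its own colour.

How it is judged:
By the outcome, as a careful person would: the job done as asked, in the order asked, and still so for the second after the job is handed in, with the robot touching nothing.
It also fails if it takes over 38 s, if anything falls off the work surface, if the arm or the gripper's body presses on something with over 40 N, if the wrist force passes 120 N, or if a joint passes its speed limit or range.

## Working session

There is one attempt and no reset: what is moved stays moved. The work goes in short steps, Python scripts to look and compute and a tool call to move; the robot and the scene stay as the last step left them, time stands still between calls to the robot, and variables do not carry over. Pictures are saved under pics/ and viewed, at most 10 in all, crops included, and the job is handed in when it is done.

Besides the shell and the picture viewer there is one more tool, called after "Call:" by a JSON object that holds its "fn" and its "kwargs", one argument or row to a line. step_arm: Moves the arm, as the interface text tells. Its arguments: {"type":"object","properties":{"deltas":{"type":"array"},"squeeze":{"type":"number"}},"required":["deltas"]}

```bash
mkdir -p pics; cat > h.py <<'E'
import numpy as np, cv2
from bench import readout, cams, r
from scipy.spatial.transform import Rotation as R
def snap(n,f):
    c=cams.camera(n); cv2.imwrite('pics/'+f,cv2.cvtColor(c['img'],cv2.COLOR_RGB2BGR)); 
    np.save('pics/%s.npy'%f,{k:v for k,v in c.items()},allow_pickle=True); return c
def load(f): return np.load('pics/%s.npy'%f,allow_pickle=True).item()
def px2w(c,u,v,z):
    d=np.array([(u-c['cx'])/c['fx'],(v-c['cy'])/c['fy']]); s=d.copy()
    for _ in range(20): s=d/(1+c['k1']*(s@s))
    ray=np.array(c['rotation'])@np.array([s[0],-s[1],-1]); o=np.array(c['origin'])
    return o+ray*(z-o[2])/ray[2]
def w2px(c,p):
    q=np.array(c['rotation']).T@(np.array(p)-c['origin']); s=np.array([q[0],-q[1]])/-q[2]
    s=s*(1+c['k1']*(s@s)); return s[0]*c['fx']+c['cx'],s[1]*c['fy']+c['cy']
E
python3 - <<'E'
from h import *
s=readout.read_state(); print(s)
for n in('top','side'):
    c=snap(n,n+'0.png'); print(n,c['origin'],c['rotation'],c['fx'],c['k1'])
E
```

```text
{'time': 0.0, 'joint_positions': array([ 1.10437503,  0.33283815, -0.06467517,  1.46092801,  0.0216222 ,
        1.34993502, -0.08850813]), 'joint_vel': array([-0.00037762, -0.00132499,  0.00162429, -0.00126065, -0.00022617,
        0.00081474, -0.00026529]), 'joint_torque': array([ 5.77857136e-04, -6.23233223e+01,  2.51409388e-02, -3.89893126e+01,
       -6.13650447e-02,  3.99681693e-02,  1.53530314e-04]), 'ee_pos': array([ 0.26819143, -0.56413384,  0.24378129]), 'eef_rot': array([ 9.75479127e-01,  2.20090829e-01, -2.02491319e-04, -6.76680270e-04]), 'ft_force': array([-0.25107322,  0.26933731,  0.07219168]), 'torque': array([ 0.01264033, -0.05750416,  0.02794471]), 'grip_force': 0.0, 'width': 0.08719480900494626}
top [0.36057471 0.01279409 1.12951347] [ 0.06719907 -0.06456538 -0.69530108  0.71265139] 381.7234127020022 -0.06336996433709075
side [0.56245044 0.89721111 0.60723883] [-1.75933568e-04  5.00463062e-01  8.65747224e-01 -4.29386388e-03] 455.0064157582793 -0.012049637318620528
```

View pics/top0.png

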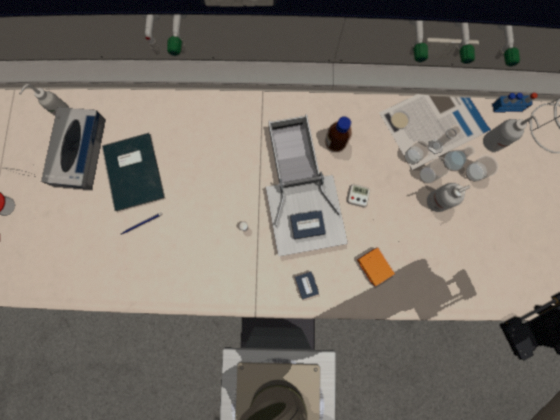

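View pics/side0.png

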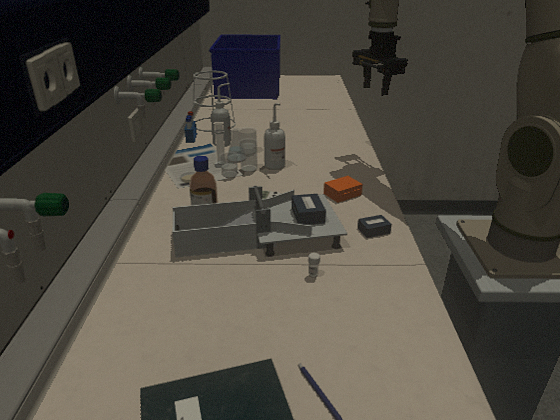

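The candidates in the top view are a large dark blue box on the table at (308,225), a smaller one on the bench at (307,285), and an orange one at (377,267). The one on the feed table fits, as it is not orange and is the larger of the two blue ones. I'll confirm this in an enlarged crop.

```bash
sed -i "s/np.array(c\['rotation'\])/R.from_quat(c['rotation']).as_matrix()/" h.py
python3 - <<'E'
from h import *
i=cv2.imread('pics/top0.png')[105:305,245:405]
i=cv2.convertScaleAbs(cv2.resize(i,None,fx=3,fy=3,interpolation=cv2.INTER_CUBIC),alpha=1.6,beta=20);cv2.imwrite('pics/c1.png',i)
i=cv2.imread('pics/side0.png')[170:270,160:360]
i=cv2.convertScaleAbs(cv2.resize(i,None,fx=4,fy=4,interpolation=cv2.INTER_CUBIC),alpha=1.6,beta=20);cv2.imwrite('pics/c2.png',i)
E
```

```text
(no output)
```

View pics/c1.png

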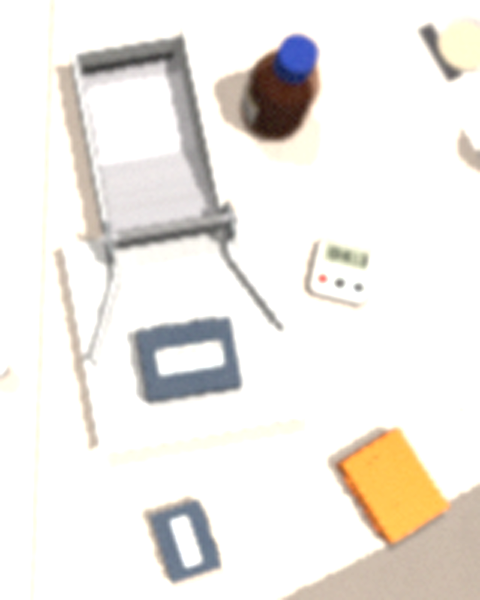

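View pics/c2.png

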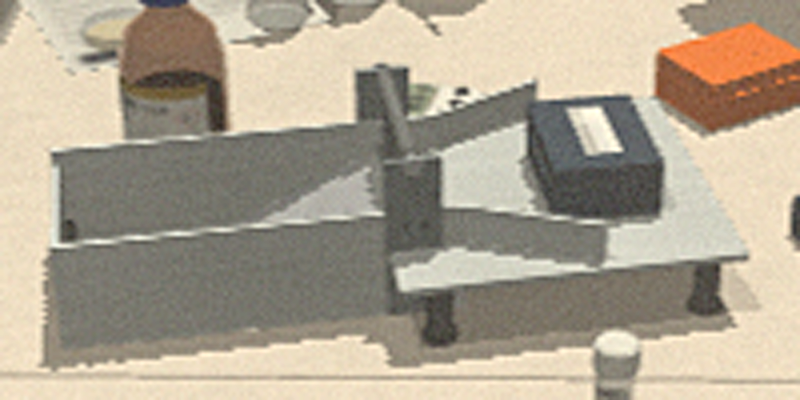

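```bash
cat > fit.py <<'E'
from h import *
from scipy.optimize import least_squares as LS
t=load('top0.png'); s=load('side0.png')
T=lambda a,b:(t,a/3+245-.33,b/3+105-.33); S=lambda a,b:(s,a/4+160-.37,b/4+170-.37)
F=[(T(77,58),(205,58,70)),(T(183,38),(205,-58,70)),(T(92,360),(-106,92,70)),(T(281,327),(-106,-92,70)),(T(107,240),(0,57,105)),(T(230,219),(0,-57,105)),(T(301,425),(-190,-100,45)),
(S(748,257),(-190,100,45)),(S(395,290),(15,100,45)),(S(50,245),(205,58,70)),(S(50,152),(205,-58,70)),(S(535,82),(-106,-92,70)),(S(607,228),(-106,92,70))]
B=[(T(135,330),(33,44,36)),(T(229,318),(33,-44,36)),(T(241,388),(-33,-44,36)),(T(148,402),(-33,44,36)),
(S(528,103),(33,-44,36)),(S(632,97),(-33,-44,36)),(S(662,163),(-33,44,36)),(S(545,173),(33,44,36)),(S(660,210),(-33,44,0))]
def W(p,q,z0=0):
    c,n=np.cos(p[2]),np.sin(p[2]); x,y,z=np.array(q)/1000
    return [p[0]+c*x-n*y,p[1]+n*x+c*y,z+z0]
def fit(L,z0):
    f=lambda p:np.concatenate([np.subtract(w2px(a[0],W(p,q,z0)),a[1:]) for a,q in L])
    o=LS(f,[.45,0,0],loss='soft_l1'); print(o.x,np.degrees(o.x[2])); print(np.round(o.fun.reshape(-1,2),1).tolist()); return o.x
f=fit(F,0); b=fit(B,.045)
c,n=np.cos(f[2]),np.sin(f[2]); print('box in feeder',np.array([[c,n],[-n,c]])@(b[:2]-f[:2]),np.degrees(b[2]-f[2]))
E
python3 fit.py
```

```text
[ 0.61732674 -0.04862216  0.18994491] 10.883041584732958
[[-2.0, -3.5], [1.3, -2.9], [-1.1, 0.9], [0.5, 1.2], [0.1, -0.4], [-0.3, -0.0], [0.8, -1.8], [0.8, 0.1], [0.7, 0.5], [-1.0, 0.3], [0.0, -1.5], [1.1, -0.4], [0.1, -0.4]]
[ 0.50030067 -0.06994507  0.15439941] 8.846434624703582
[[0.3, -0.0], [0.3, -0.1], [-0.1, 0.0], [-0.7, -0.5], [-0.3, -0.4], [-0.4, -0.5], [0.2, 0.1], [1.8, -0.5], [-0.1, 1.5]]
box in feeder [-0.11894718  0.00115567] -2.036606960029376
```

The crop confirms it: the dark blue box on the feed table is the larger blue one. The fit puts the box centre at feeder (-119, 1) mm with about -2° yaw. I'll move behind it, with the fingers partly open so both tips push.

Call:
{"fn": "step_arm", "kwargs": {
  "deltas": [
    [[0, 0, 0.02, 0.02, -0.02, 0, 46], [0, 0, 0.04, 0.05, -0.05, 0, 46], [0, 0, 0.06, 0.08, -0.08, 0, 46], [0, 0, 0.08, 0.11, -0.112, 0, 46], [0, 0, 0.1, 0.14, -0.143, 0, 46], [0, 0, 0.12, 0.17, -0.174, 0, 46], [0, 0, 0.14, 0.2, -0.205, 0, 46], [0, 0, 0.16, 0.23, -0.236, 0, 46], [0, 0, 0.18, 0.26, -0.267, 0, 46], [0, 0, 0.2, 0.29, -0.298, 0, 46], [0, 0, 0.22, 0.32, -0.329, 0, 46], [0, 0, 0.24, 0.34, -0.35, 0, 46], [0, 0, 0.253, 0.353, -0.363, 0, 46], [0, 0, 0.253, 0.353, -0.363, 0, 46], [0, 0, 0.253, 0.353, -0.363, 0, 46], [0, 0, 0.253, 0.353, -0.363, 0, 46]]
  ]
}}

```text
time: 2.1
ee_pos: [0.431, -0.086, 0.2445]
eef_rot: [0.996, 0.095, -0.0, 0.0]
ft_force: [-0.0, -0.2, 0.8]
width: 0.04
grip_force: 0.0
```

```bash
python3 - <<'E'
from h import *
s=readout.read_state(); print(s['time'],s['ee_pos'],s['joint_positions'],R.from_quat(s['eef_rot']).as_matrix().round(3).tolist(),s['width'])
c=cams.camera('wrist')
M=np.eye(4);M[:3,:3]=R.from_quat(s['eef_rot']).as_matrix();M[:3,3]=s['ee_pos'];M=M@c['T_tool_cam']
c['origin']=M[:3,3];c['rotation']=R.from_matrix(M[:3,:3]).as_quat()
np.save('pics/w1.png.npy',c,allow_pickle=True)
i=cv2.cvtColor(c['img'],cv2.COLOR_RGB2BGR)
from fit import W,f,b
for q in[(33,44,36),(33,-44,36),(-33,-44,36),(-33,44,36)]:
    u=w2px(c,W(b,q,.045)); print(u); cv2.circle(i,tuple(int(round(k)) for k in u),3,(0,0,255),1)
for q in[(-106,92,70),(-106,-92,70),(-30,54,70),(-30,-54,70),(0,50,101),(0,-50,101),(-190,100,45),(-190,-100,45)]:
    u=w2px(c,W(f,q)); cv2.circle(i,tuple(int(round(k)) for k in u),3,(0,255,0),1)
cv2.imwrite('pics/w1.png',i)
E
```

```text
2.1 [ 0.43101694 -0.0860271   0.24445173] [ 0.63256577 -0.05840749 -0.51335943  1.89534791 -0.02963098  1.29742158
 -1.25341906] [[0.982, 0.188, -0.0], [0.188, -0.982, -0.0], [-0.0, 0.0, -1.0]] 0.040017535372265677
[ 0.61732674 -0.04862216  0.18994491] 10.883041584732958
[[-2.0, -3.5], [1.3, -2.9], [-1.1, 0.9], [0.5, 1.2], [0.1, -0.4], [-0.3, -0.0], [0.8, -1.8], [0.8, 0.1], [0.7, 0.5], [-1.0, 0.3], [0.0, -1.5], [1.1, -0.4], [0.1, -0.4]]
[ 0.50030067 -0.06994507  0.15439941] 8.846434624703582
[[0.3, -0.0], [0.3, -0.1], [-0.1, 0.0], [-0.7, -0.5], [-0.3, -0.4], [-0.4, -0.5], [0.2, 0.1], [1.8, -0.5], [-0.1, 1.5]]
box in feeder [-0.11894718  0.00115567] -2.036606960029376
(np.float64(231.54384210416072), np.float64(63.967033115001556))
(np.float64(337.821618204254), np.float64(67.92237663283939))
(np.float64(331.98739420475874), np.float64(147.69897391679217))
(np.float64(232.42478322322808), np.float64(144.2392674719269))
```

View pics/w1.png

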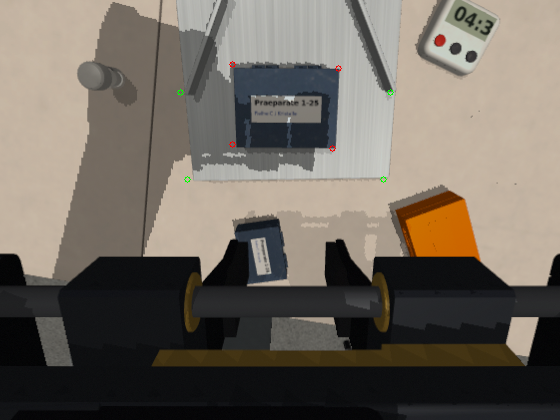

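The wrist view shows the box corners within 1–2 px of the fit: rear edge at about (233,147) to (335,148), and the fingers are square to the feeder. I'll lower behind the box next.

Call:
{"fn": "step_arm", "kwargs": {
  "deltas": [
    [[0, 0, 0, 0, 0, 0.02, 46], [0, 0, 0, 0, 0, 0.05, 46], [0, 0, 0, 0, 0, 0.08, 46], [0, 0, 0, 0, 0, 0.11, 46], [0, 0, 0, 0, 0, 0.14, 46], [0, 0, 0, 0, 0, 0.16, 46], [0, 0, 0, 0, 0, 0.167, 46], [0, 0, 0, 0, 0, 0.167, 46], [0, 0, 0, 0.005, 0, 0.167, 46], [0, 0, 0, 0.01, 0, 0.167, 46], [0, 0, 0, 0.015, 0, 0.167, 46], [0, 0, 0, 0.02, 0, 0.167, 46], [0, 0, 0, 0.025, 0, 0.167, 46], [0, 0, 0, 0.03, 0, 0.167, 46], [0, 0, 0, 0.035, 0, 0.167, 46], [0, 0, 0, 0.04, 0, 0.167, 46], [0, 0, 0, 0.045, 0, 0.167, 46], [0, 0, 0, 0.05, 0, 0.167, 46], [0, 0, 0, 0.055, 0, 0.167, 46], [0, 0, 0, 0.06, 0, 0.167, 46]]
  ]
}}

```text
time: 4.65
ee_pos: [0.4906, -0.0736, 0.0775]
eef_rot: [0.995, 0.095, 0.0, 0.0]
ft_force: [-1.9, 0.6, -0.8]
width: 0.0403
grip_force: 0.4
```

```bash
python3 - <<'E'
from h import *
s=readout.read_state(); print(s['ee_pos'],s['ft_force'])
i=snap('wrist','w2.png')['img'][:,:,::-1]; j=snap('side','s2.png')['img'][:,:,::-1][150:270,150:390]
cv2.imwrite('pics/m2.png',np.vstack([cv2.resize(i,(400,300)),cv2.resize(j,(400,200))]))
E
```

```text
[ 0.49057181 -0.07360995  0.07751455] [-1.90693873  0.56493258 -0.79460952]
```

View pics/m2.png

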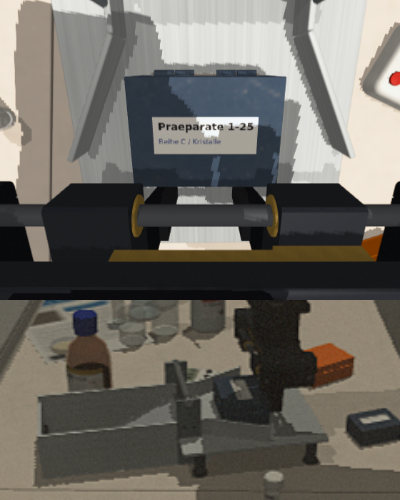

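The box is in contact and square to both fingers, centred at about (205,130) and heading into the fences. I'll keep pushing.

Call:
{"fn": "step_arm", "kwargs": {
  "deltas": [
    [[0, 0, 0, 0.006, 0, 0, 46], [0, 0, 0, 0.012, 0, 0, 46], [0, 0, 0, 0.018, 0, 0, 46], [0, 0, 0, 0.024, 0, 0, 46], [0, 0, 0, 0.03, 0, 0, 46], [0, 0, 0, 0.036, 0, 0, 46], [0, 0, 0, 0.042, 0, 0, 46], [0, 0, 0, 0.048, 0, 0, 46], [0, 0, 0, 0.054, 0, 0, 46], [0, 0, 0, 0.06, 0, 0, 46], [0, 0, 0, 0.066, 0, 0, 46], [0, 0, 0, 0.072, 0, 0, 46], [0, 0, 0, 0.078, 0, 0, 46], [0, 0, 0, 0.084, 0, 0, 46]]
  ]
}}

```text
time: 6.5
ee_pos: [0.5731, -0.0577, 0.0776]
eef_rot: [0.995, 0.095, 0.0, 0.0]
ft_force: [-2.7, 0.2, 2.4]
width: 0.0401
grip_force: 1.6
```

```bash
python3 - <<'E'
from h import *
s=readout.read_state(); print(s['ee_pos'],s['ft_force'])
i=snap('wrist','w3.png')['img'][:,:,::-1]; j=snap('side','s3.png')['img'][:,:,::-1][150:270,150:390]
cv2.imwrite('pics/m3.png',np.vstack([cv2.resize(i,(400,300)),cv2.resize(j,(600,300))[:,:400]]))
E
```

```text
[ 0.5731169  -0.05767953  0.07760161] [-2.6525546   0.18081667  2.39250206]
```

View pics/m3.png

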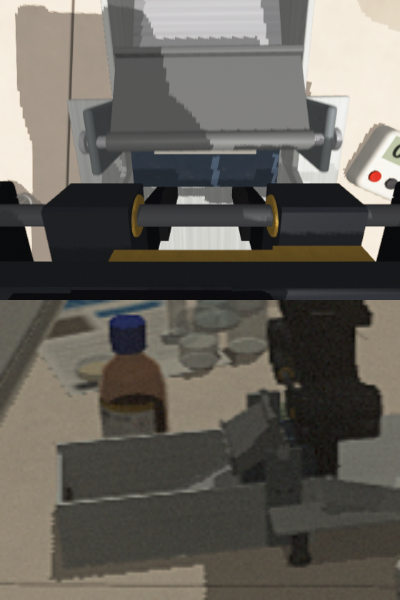

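The flap is open on top of the box and the fingers are still short of the hinge rod at row ~142. I'll push over the sill slowly.

Call:
{"fn": "step_arm", "kwargs": {
  "deltas": [
    [[0, 0, 0, 0.005, 0, 0, 46], [0, 0, 0, 0.01, 0, 0, 46], [0, 0, 0, 0.015, 0, 0, 46], [0, 0, 0, 0.02, 0, 0, 46], [0, 0, 0, 0.024, 0, 0, 46], [0, 0, 0, 0.026, 0, 0, 46], [0, 0, 0, 0.026, 0, 0, 46], [0, 0, 0, 0.026, 0, 0, 46], [0, 0, 0, 0.026, 0, 0, 46]]
  ]
}}

```text
time: 7.72
ee_pos: [0.5983, -0.0528, 0.0776]
eef_rot: [0.995, 0.095, 0.0, 0.0]
ft_force: [0.8, -0.7, -0.2]
width: 0.0401
grip_force: 0.0
```

```bash
python3 - <<'E'
from h import *
s=readout.read_state(); print(s['ee_pos'],s['ft_force'])
i=snap('wrist','w4.png')['img'][:,:,::-1]; j=snap('side','s4.png')['img'][:,:,::-1][150:270,150:390]
cv2.imwrite('pics/m4.png',np.vstack([cv2.resize(i,(400,300)),cv2.resize(j,(600,300))[:,:400]]))
E
```

```text
[ 0.59831095 -0.05284332  0.0776073 ] [ 0.81060921 -0.74101181 -0.17397808]
```

View pics/m4.png

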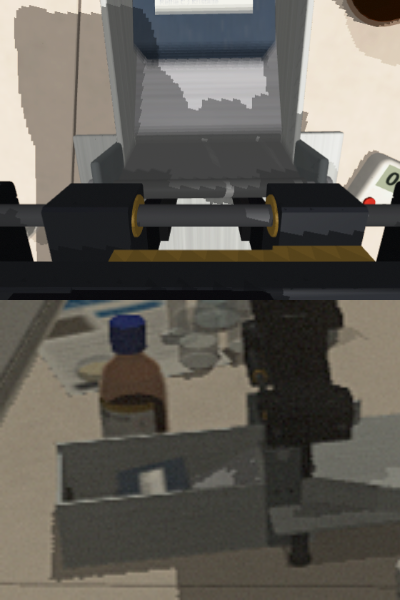

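The box has slid down into the tray (side view about (155,478)). Now I'll draw the fingers back and then up.

Call:
{"fn": "step_arm", "kwargs": {
  "deltas": [
    [[0, 0, 0, -0.01, 0, 0, 46], [0, 0, 0, -0.03, 0, 0, 46], [0, 0, 0, -0.06, 0, 0, 46], [0, 0, 0, -0.09, 0, 0, 46], [0, 0, 0, -0.12, 0, 0, 46], [0, 0, 0, -0.15, 0, 0, 46], [0, 0, 0, -0.16, 0, 0, 46], [0, 0, 0, -0.16, 0, -0.03, 46], [0, 0, 0, -0.16, 0, -0.07, 46], [0, 0, 0, -0.16, 0, -0.11, 46], [0, 0, 0, -0.16, 0, -0.15, 46], [0, 0, 0, -0.16, 0, -0.16, 46], [0, 0, 0, -0.16, 0, -0.16, 46], [0, 0, 0, -0.16, 0, -0.16, 46], [0, 0, 0, -0.16, 0, -0.16, 46], [0, 0, 0, -0.16, 0, -0.16, 46]]
  ]
}}

```text
time: 9.82
ee_pos: [0.4409, -0.0831, 0.237]
eef_rot: [0.995, 0.095, -0.0, -0.0]
ft_force: [0.2, -0.1, 0.8]
width: 0.0396
grip_force: 0.0
```

```bash
python3 - <<'E'
from h import *
s=readout.read_state(); print(s['ee_pos'],s['ft_force'])
i=snap('top','t5.png')['img'][:,:,::-1][90:310,230:410]; j=snap('side','s5.png')['img'][:,:,::-1][150:270,150:390]
cv2.imwrite('pics/m5.png',cv2.convertScaleAbs(np.hstack([cv2.resize(i,(360,440)),cv2.resize(j,(880,440))[:,:440]]),alpha=1.4))
E
```

```text
[ 0.44089224 -0.08311066  0.23695018] [ 0.16015221 -0.06657852  0.83708042]
```

View pics/m5.png

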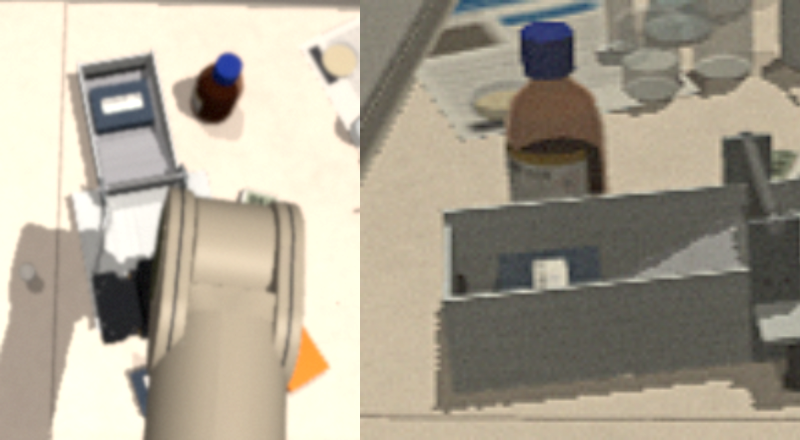

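The box lies flat in the tray (top crop about (122,105)), and the flap hangs shut under its rod. The bottle, vial and timer have not moved, and the robot is clear.

```bash
python3 -c "
from bench import r; print(r.close_job())"
```

```text
the job is handed in; nothing more can be done
None
```

The slide box was pushed through the flap and lies flat in the tray, the fingers are drawn back with the flap shut, and the job is handed in at about 10 s of the 38 s limit.

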